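# Clear an engraved plate and show its frosted end to the raking lamp

## Robot

A 6-joint arm with a two-finger parallel gripper is mounted at the origin on the work surface. World frame = base frame: x ahead of the robot, y to its left, z up, the work surface at z = 0. Lengths are in m, angles in degrees, forces in N, time in s.
With the tool pointing down it reaches from about 0.35 to 0.875 m from the base axis. Payload 4.2 kg.
Tool frame: the origin (TCP) lies at the very end of the fingers, on their centre line; the grasp point (between the pads) lies 19 mm behind it; z points along the fingers, y is the line along which they close (so a half turn about z gives the same grasp; the last joint's range is limited). The gripper opens to 87 mm and grips with 3 to 60 N. Pads are 19 mm wide; open, the fingers measure 117 mm over their backs; the gripper's body (75 mm by 190 mm) begins 51 mm behind the grasp point.
Start: joints at [83.629, 22.042, 0.453, 0, -68.411, -14.817], TCP at [0.226, 0.583, 0.223] pointing down, gripper open.
Joint ranges: [-179.83, 179.83], [-69.29, 118.12], [-61.27, 80.66], [-181.25, 117.63], [-171.15, -9.14], [-177.46, 177.46]. Speed limits (degrees/s): [159.86, 159.86, 180, 180, 180, 180].

## Interface

Orientations are given as a 3x3 rotation matrix whose columns are the frame's x, y, z axes.
In Python, from station import sense, optics, r gives the robot as it stands. The module is installed in compiled form; this text tells all that it offers.
- The arm moves only by the shell command python3 -m pendant 'ROWS' [OPENING]. ROWS is JSON, a list that holds one entry, the list of rows, each a list of 4 numbers: the shift along the tool's x, y, z normalised to -1 to 1, where 1 is 100 mm, then the turn about the tool's z normalised to -1 to 1, where 1 is 2 rad. A call has 1 to 8 rows; each row is the pose to reach, as a shift and turn from the pose commanded when the call began, along the tool's axes at that moment; what a row does not reach only later rows make up. A row lasts 1/10 s, in which the tool goes at most 50 mm and 8.59 degrees, less where a joint would pass 70% of its speed; a pose out of reach is approached as far as the arm can. A call with a number of a shift or a turn outside -1 to 1 is refused whole. A call with a gripper value outside its range is refused whole. OPENING is the closure, from 0 (fully open) to 1 (shut), set as the call begins (- or left out, the last holds). The fingers move at their own pace and stop on an object; the grip force is fixed at half the most. Time passes only in rows, so rows that repeat a pose let the fingers close. It gives the time, the measured TCP pose, the force, the opening and the grip force at its end, in the units of the state.
- sense(): the state, without advancing time (a new reading comes with each control period).
- optics.capture(name): name is "scene" or "top"; returns the picture (400x640x3 uint8, red, green, blue); there is no depth.
- optics.get_calibration(name): a dict with "camera_matrix" (3x3 intrinsics, pixels), "camera_from_world" (4x4, takes a point from world to camera coordinates). Camera axes: x right, y down, z forward; pixel columns grow to the right and rows downward; lengths in m; the calibration is good to about 2 mm. A picture is of the moment at which its call begins. get_calibration takes no time and is no camera call.
- r.finish_job(): hands the job in; it is judged then, once.
The state is a dict: "time_s": time; "joints": joint angles; "joint_velocities": joint speeds; "effort": joint torques, N m; "tcp_pos": TCP position; "ee_rot": TCP orientation; "wrist_force": force on the tool from outside, world axes, zero at the start; "moment": the same for the moment, N m; "gripper_width": opening from 0.0 (shut) to 1.0 (fully open); "gripper_force": force on a finger pad.
Only numpy, scipy, OpenCV 4.12 (cv2) and the standard library are available. Lean on these libraries where they do the work, as an engineer would, in place of code of your own. Each camera call takes 0.05 s, during which the arm holds its last target. There are 200 camera calls.

## Task

Take the scraper block and with it (not with the fingers) sweep the three loose copper trimmings off the copper plate lying on the round pad, leaving the plate on the pad, then put the scraper back down on the bench clear of the pad. Then pick up the plate and hold it level, engraved face up, square in front of the raking lamp's window, with the frosted end (the end with the small corner notch) towards the lamp, that end about 35 mm from the window and the face level with the middle of the window. Finish still holding the plate there, touching nothing with it, and leave everything else on the bench where it is.

Things in the scene. Friction and masses are not known exactly. Their poses are not given: they have to be found in the camera images.
- pad: fixed round black rubber pad, 100 mm across at the foot, flat top 92 mm across and 25 mm above the bench; origin at the centre of its underside
- plate: copper plate on a wood mount, loose, flat on the pad: 110 (own x) x 56 (own y) x 16 mm, about 0.2 kg, engraved face up. Origin at the centre of its underside, z up. The frosted (duller) band is the last 22 mm at the +x end; that end's +y corner has a 16 x 16 mm square notch cut right through. Ends overhang the pad by 9 mm; beside the long sides the pad's top stands out 18 mm
- plate_center (a point): centre of the plate, half-way up (8 mm below the face)
- plate_frosted (a point): point on the face of the plate in the middle of the frosted band, 44 mm from the plate's centre along its +x, 11 mm from the notched end
- chip0: loose copper trimming 20 x 12 x 5 mm, 11 g, origin at the centre of its 20 x 12 mm underside; lying flat on the plate's face at the start
- chip1: loose copper trimming 20 x 12 x 5 mm, 11 g, origin at the centre of its 20 x 12 mm underside; lying flat on the plate's face at the start
- chip2: loose copper trimming 20 x 12 x 5 mm, 11 g, origin at the centre of its 20 x 12 mm underside; lying flat on the plate's face at the start
- scraper: loose scraper block standing on its blade on the bench, right of the pad: 84 mm wide (own y), 28 mm thick (own x), 52 mm high, 0.11 kg; beech grip from 14 mm up to the top, below it a grey blade 20 mm thick and 84 mm wide with a flat underside. Origin at the centre of its underside. Gripped across its thickness it sweeps broadside
- scraper_center (a point): centre of the scraper block, 26 mm above its underside
- lamp: fixed grey raking lamp on the left: head 100 x 130 x 70 mm whose underside is 95 mm and top 165 mm above the bench. Origin under the head's centre on the bench; the bright window is in the face that looks along its own -x, 50 mm from the origin, 110 mm wide, 30 mm high, its middle 130 mm above the bench
- lamp_spot (a point): point 45 mm in front of the middle of the lamp's window, 130 mm above the bench: the middle of the frosted band belongs here, with the plate's own +x pointing along the lamp's own +x
- burin0: bystander: engraver's graver lying on the bench on the far right, dark wood handle 70 mm long and 22 mm thick, thin steel shaft 80 mm; origin about its middle
- burin1: bystander: a second graver of the same make, lying on the right beyond the scraper
- spare: bystander: square wood-mounted copper plate 68 x 68 x 16 mm without notch, lying flat left of the pad
- loupe: bystander: black eyepiece loupe standing on the bench between the pad and the robot, to the left, 38 mm across, 36 mm high
- tin: bystander: round ink tin on the far side, 76 mm across, 50 mm high
There are look-alikes about, which are no part of the job. Of the things that look like the scraper, take the one that is farthest to the robot's right at the start.

How it is judged:
By the outcome, as a careful person would: the job done as asked, in the order asked, and still so for the second after the job is handed in, while the arm keeps its last pose, push and grip.
It also fails if it takes over 72 s, if anything falls off the work surface, if the arm or the gripper's body presses on something with over 40 N, if the wrist force passes 120 N, or if a joint passes its speed limit or range.

## Working session

There is one attempt and no reset: what is moved stays moved. The work goes in short steps, Python scripts to look and compute and a shell command to move; the robot and the scene stay as the last step left them, time stands still between calls to the robot, and variables do not carry over. Pictures are saved under pics/ and viewed, at most 10 in all, crops included, and the job is handed in when it is done.

```bash
mkdir -p pics
cat > h.py <<'E'
import numpy as np, cv2
from station import sense, optics, r
def cal(n):
    c=optics.get_calibration(n); return np.array(c["camera_matrix"]),np.array(c["camera_from_world"])
def px2w(n,u,v,z):
    K,T=cal(n); d=T[:3,:3].T@np.linalg.inv(K)@[u,v,1]; o=-T[:3,:3].T@T[:3,3]
    return o+d*(z-o[2])/d[2]
def w2px(n,p):
    K,T=cal(n); q=K@(T[:3,:3]@np.array(p)+T[:3,3]); return q[:2]/q[2]
def shot(n,f): 
    im=optics.capture(n)[:,:,::-1].copy(); cv2.imwrite('pics/'+f,im); return im
E
python3 - <<'E'
from h import *
a=shot('top','t0.png'); b=shot('scene','s0.png')
for n in('top','scene'):
    K,T=cal(n); print(n,K.tolist(),(-T[:3,:3].T@T[:3,3]).round(3),T[:3,:3].round(2).tolist())
s=sense(); print(s['ee_rot'],s['tcp_pos'],s['time_s'],s['wrist_force'])
E
```

```text
top [[490.0667732366441, 0.0, 311.63420718656135], [0.0, 490.0667732366441, 198.0402370052765], [0.0, 0.0, 1.0]] [ 0.331 -0.047  1.419] [[-0.01, -1.0, 0.01], [-0.99, 0.01, -0.15], [0.15, -0.01, -0.99]]
scene [[423.09383120872735, 0.0, 320.0046321333004], [0.0, 423.09383120872735, 193.5022372285138], [0.0, 0.0, 1.0]] [0.929 0.616 0.792] [[-0.88, 0.48, 0.02], [0.31, 0.6, -0.74], [-0.37, -0.64, -0.67]]
[[ 9.32353320e-01 -3.61547907e-01 -6.30024569e-04]
 [-3.61548443e-01 -9.32351413e-01 -1.88845409e-03]
 [ 9.53623260e-05  1.98849084e-03 -9.99998018e-01]] [0.22568533 0.5822409  0.2215501 ] 0.1 [ 0.34637172  0.0286302  -0.28128603]
```

View pics/t0.png

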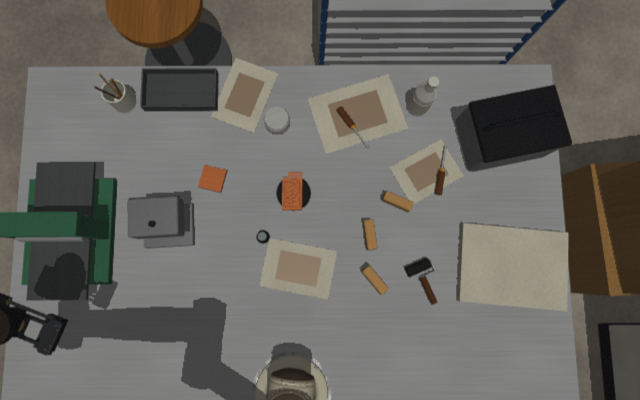

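View pics/s0.png

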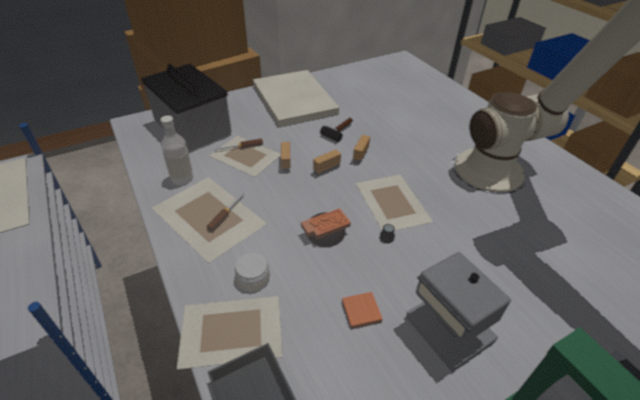

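The top view shows the pad and plate at about (292,193), the lamp at (155,217), the spare at (213,178), the loupe at (262,237) and the tin at (277,120). There are three scraper-like blocks, at (397,201), (370,234) and (375,279). The one at (397,201) has the largest column, so it is the robot's rightmost. I'll check that in an enlarged crop.

Run:
```python
from h import *
a=cv2.imread('pics/t0.png')
c1=cv2.resize(a[160:300,340:440],None,fx=4,fy=4,interpolation=cv2.INTER_CUBIC)
c2=cv2.resize(a[165:221,262:322],None,fx=6.6,fy=6.6,interpolation=cv2.INTER_CUBIC)
o=np.zeros((560,800,3),np.uint8); o[:,:400]=c1; o[:c2.shape[0],400:400+c2.shape[1]]=c2[:560,:400]
o[380:548,420:780]=cv2.resize(a[185:255,120:270][:,:],(360,168),interpolation=cv2.INTER_CUBIC)
cv2.imwrite('pics/c0.png',o)
b=cv2.imread('pics/s0.png')
d1=cv2.resize(b[195:255,290:365],None,fx=6,fy=6,interpolation=cv2.INTER_CUBIC)
d2=cv2.resize(b[250:370,395:515],None,fx=2.9,fy=2.9,interpolation=cv2.INTER_CUBIC)
o=np.zeros((600,800,3),np.uint8); o[:360,:450]=d1; o[:348,450:798]=d2
o[360:600,:560]=cv2.resize(b[130:185,262:390],(560,240),interpolation=cv2.INTER_CUBIC)
cv2.imwrite('pics/c1.png',o)
for p in((397,201),(370,234),(375,279)): print(px2w('top',*p,.05).round(3))
print(px2w('top',292,193,.041))
```

```text
[ 0.526 -0.299  0.05 ]
[ 0.434 -0.221  0.05 ]
[ 0.309 -0.231  0.05 ]
[ 0.55260472 -0.00230478  0.041     ]
```

View pics/c0.png

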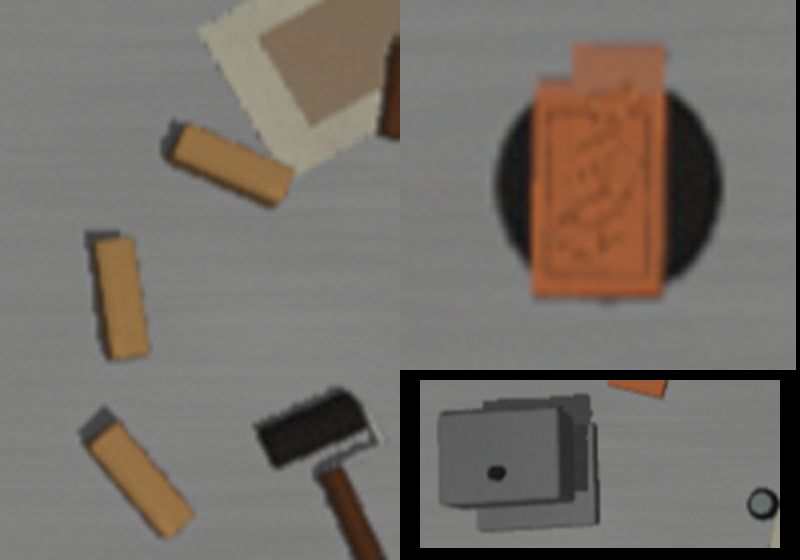

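View pics/c1.png

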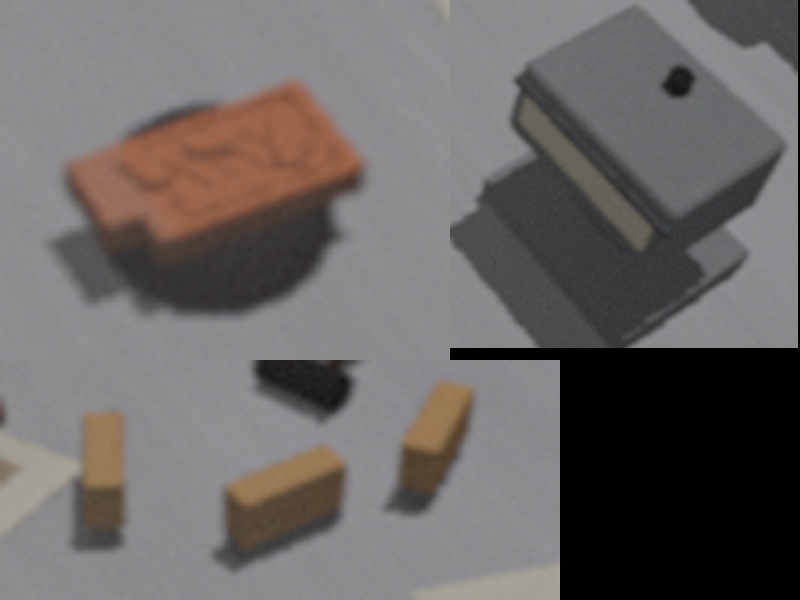

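Run:
```python
from h import *
S=lambda cx,cy,z: px2w('scene',395+(cx-450)/2.9,250+cy/2.9,z)
print('lamp top scene'); 
for p in((635,5),(518,78),(675,222),(785,147)): print(S(*p,.165).round(4))
print('lamp top cam'); 
for p in((440,412),(558,407),(562,500),(440,508)): print(px2w('top',120+(p[0]-420)/2.4,185+(p[1]-380)/2.4,.165).round(4))
print('window scene z.145/.115')
for p,z in(((527,97),.145),((652,228),.145),((640,252),.115),((522,122),.115)): print(S(*p,z).round(4))
print('plate top')
T=lambda cx,cy,z: px2w('top',262+(cx-400)/6.6,165+cy/6.6,z)
for p in((533,298),(663,298),(667,45),(573,45),(573,80),(537,80)): print(T(*p,.041).round(4))
print('plate scene')
for p in((68,168),(300,82),(362,172),(160,240),(150,222),(112,248)): print(px2w('scene',290+p[0]/6,195+p[1]/6,.041).round(4))
print('scraper top cam')
for p in((187,123),(295,168),(275,207),(170,160)): print(px2w('top',340+p[0]/4,160+p[1]/4,.052).round(4))
print('scraper scene')
for p in((84,413),(122,412),(124,486),(84,486)): print(px2w('scene',262+p[0]*128/560,130+(p[1]-360)*55/240,.052).round(4))
print('pad')
for p in((497,185),(722,185)): print(T(*p,.025).round(4))
```

```text
lamp top scene
[0.4316 0.2879 0.165 ]
[0.5381 0.2985 0.165 ]
[0.5218 0.42   0.165 ]
[0.4276 0.414  0.165 ]
lamp top cam
[0.5212 0.416  0.165 ]
[0.5259 0.2895 0.165 ]
[0.4257 0.2819 0.165 ]
[0.418 0.411 0.165]
window scene z.145/.115
[0.5299 0.3029 0.145 ]
[0.5236 0.4103 0.145 ]
[0.5224 0.4094 0.115 ]
[0.5269 0.3025 0.115 ]
plate top
[0.5036 0.0256 0.041 ]
[ 0.5032 -0.0301  0.041 ]
[ 0.6139 -0.0323  0.041 ]
[0.6142 0.0085 0.041 ]
[0.5987 0.0085 0.041 ]
[0.5988 0.0241 0.041 ]
plate scene
[ 0.6138 -0.0267  0.041 ]
[ 0.5044 -0.026   0.041 ]
[0.5086 0.0309 0.041 ]
[0.5992 0.0253 0.041 ]
[0.5982 0.0149 0.041 ]
[0.618  0.0202 0.041 ]
scraper top cam
[ 0.5557 -0.2708  0.052 ]
[ 0.5231 -0.3461  0.052 ]
[ 0.4955 -0.331   0.052 ]
[ 0.5293 -0.258   0.052 ]
scraper scene
[ 0.5218 -0.3419  0.052 ]
[ 0.4983 -0.3311  0.052 ]
[ 0.5328 -0.2561  0.052 ]
[ 0.5559 -0.268   0.052 ]
pad
[0.5554 0.0423 0.025 ]
[ 0.5548 -0.0559  0.025 ]
```

The window faces world +x at about (0.525, 0.352), so the plate must be turned about 180° to present its notched end. The target is the scraper at (397,201), which the crop confirms is the rightmost block. It sits at about (0.5265, -0.3005), and its thickness lies along yaw -24.5°.

```bash
cat > go.py <<'E'
import sys; from h import *
x,y,z,yaw=map(float,sys.argv[1:5]); s=sense(); R=np.array(s['ee_rot']); p=np.array(s['tcp_pos'])
d=R.T@(np.array([x,y,z])-p)*10; cy=np.degrees(np.arctan2(R[1,1],R[0,1]))
t=-((yaw-cy+180)%360-180)
print('t',round(s['time_s'],2),'pos',p.round(4),'yaw',cy.round(2),'shift',d.round(3),'turn',round(t/np.degrees(2),3),'F',np.round(s['wrist_force'],1),'w',s['gripper_width'],s['gripper_force'],'j',np.round(s['joints'],0))
E
M='python3 -m pendant'
python3 -m pendant '[[[0.43,0.5,0,0],[0.86,1,0,0],[0.86,1,0,0],[0.86,1,0,0]]]' 0
python3 -m pendant '[[[0.3,0.36,0,0],[0.6,0.7,0,0],[0.86,1,0,0],[0.86,1,0,0]]]'
python3 -m pendant '[[[0.3,0.36,0,0],[0.6,0.7,0,0],[0.86,1,0,0],[0.86,1,0,0]]]' >/dev/null
python3 -m pendant '[[[0.3,0.36,0,0],[0.6,0.7,0,0],[0.86,1,0,0],[0.86,1,0,0]]]' >/dev/null
python3 -m pendant '[[[0.3,0.36,0,0],[0.6,0.7,0,0],[0.86,1,0,0],[0.86,1,0,0]]]' >/dev/null
python3 -m pendant '[[[0.3,0.36,0,0],[0.6,0.7,0,0],[0.86,1,0,0],[0.86,1,0,0]]]' >/dev/null
python3 -m pendant '[[[0.3,0.36,0,0],[0.6,0.7,0,0],[0.86,1,0,0],[0.86,1,0,0]]]' >/dev/null
python3 -m pendant '[[[0,0,0,0.07],[0,0,0,0.14],[0,0,0,0.21],[0,0,0,0.28],[0,0,0,0.35],[0,0,0,0.41],[0,0,0,0.41],[0,0,0,0.41]]]'
python3 -m pendant '[[[0,0,0,0.07],[0,0,0,0.14],[0,0,0,0.21],[0,0,0,0.28],[0,0,0,0.35],[0,0,0,0.4],[0,0,0,0.4],[0,0,0,0.4]]]'
python3 go.py .5265 -.3005 .09 155.5
```

```text
time_s: 0.5
tcp_pos: [0.2705, 0.4546, 0.2227]
ee_rot: [[0.931, -0.364, -0.001], [-0.364, -0.931, -0.002], [-0.0, 0.002, -1.0]]
wrist_force: [0.1, 1.2, 0.7]
gripper_width: 0.999
gripper_force: 0.0
time_s: 0.9
tcp_pos: [0.3142, 0.3308, 0.2225]
ee_rot: [[0.931, -0.365, -0.001], [-0.365, -0.931, -0.001], [-0.0, 0.001, -1.0]]
wrist_force: [0.3, 0.2, -0.0]
gripper_width: 0.999
gripper_force: 0.0
time_s: 3.7
tcp_pos: [0.5347, -0.2858, 0.2225]
ee_rot: [[0.376, -0.927, -0.0], [-0.927, -0.376, 0.0], [-0.0, -0.0, -1.0]]
wrist_force: [-0.4, -0.5, 0.2]
gripper_width: 1.002
gripper_force: 0.0
time_s: 4.5
tcp_pos: [0.5343, -0.287, 0.2225]
ee_rot: [[-0.403, -0.915, -0.0], [-0.915, 0.403, 0.0], [-0.0, 0.0, -1.0]]
wrist_force: [-0.0, 0.4, 1.1]
gripper_width: 1.002
gripper_force: 0.0
t 4.5 pos [ 0.5343 -0.287   0.2225] yaw 156.21 shift [0.155 0.017 1.325] turn 0.006 F [-0.   0.4  1.1] w 1.0018385134531076 0.0 j [-13.  20.  -2.  -0. -67. -11.]
```

```bash
python3 -m pendant '[[[0.155,0.017,0.3,0.006],[0.155,0.017,0.7,0.006],[0.155,0.017,1,0.006],[0.155,0.017,1,0.006],[0.155,0.017,1,0.006]]]' >/dev/null
python3 go.py .5265 -.3005 .016 155.5
python3 - <<'E'
from h import *
a=shot('scene','s1.png')[110:200,230:370]; cv2.imwrite('pics/c2.png',cv2.resize(a,None,fx=5.5,fy=5.5,interpolation=cv2.INTER_CUBIC))
E
```

```text
t 5.0 pos [ 0.5268 -0.3012  0.1231] yaw 155.42 shift [-0.006  0.006  1.071] turn -0.001 F [ 0.2 -0.7  0.3] w 1.0019619844561969 0.0 j [-14.  25. -10.   0. -55. -10.]
```

View pics/c2.png

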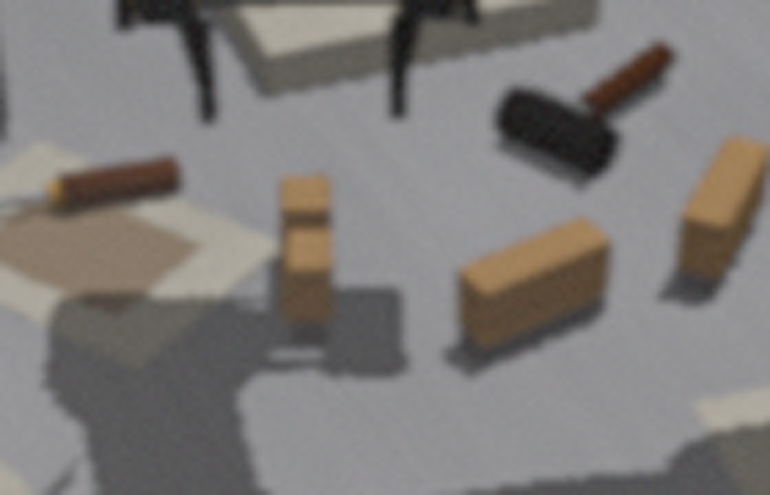

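The fingers, at (205,110) and (398,110) in the crop, bracket the scraper at (305,250), and its surroundings are clear. Next I descend, grip and lift.

```bash
python3 -m pendant '[[[0,0,0.3,0],[0,0,0.6,0],[0,0,0.85,0],[0,0,1,0],[0,0,1,0]]]' >/dev/null
python3 -m pendant '[[[0,0,0.06,0],[0,0,0.06,0],[0,0,0.06,0]]]' 
python3 -m pendant '[[[0,0,0,0],[0,0,0,0],[0,0,0,0],[0,0,0,0],[0,0,0,0],[0,0,0,0],[0,0,0,0],[0,0,0,0]]]' 1 
python3 go.py .5265 -.3005 .14 155.5
```

```text
time_s: 5.85
tcp_pos: [0.5272, -0.3013, 0.0179]
ee_rot: [[-0.417, -0.909, 0.002], [-0.909, 0.417, -0.001], [-0.0, -0.002, -1.0]]
wrist_force: [0.2, 0.6, 0.4]
gripper_width: 0.999
gripper_force: 0.0
time_s: 6.65
tcp_pos: [0.5264, -0.301, 0.0165]
ee_rot: [[-0.418, -0.909, 0.0], [-0.909, 0.418, -0.0], [0.0, -0.0, -1.0]]
wrist_force: [1.2, 0.7, -0.5]
gripper_width: 0.356
gripper_force: 0.2
t 6.65 pos [ 0.5264 -0.301   0.0165] yaw 155.31 shift [-5.000e-03  1.000e-03 -1.235e+00] turn -0.002 F [ 1.2  0.7 -0.5] w 0.3557459659376105 0.23516560904681683 j [-14.  32. -16.   0. -42. -10.]
```

```bash
python3 -m pendant '[[[0,0,0,0],[0,0,0,0],[0,0,0,0],[0,0,0,0]]]' 1 
python3 -m pendant '[[[0,0,-0.1,0],[0,0,-0.3,0],[0,0,-0.6,0],[0,0,-0.9,0],[0,0,-1,0],[0,0,-1,0]]]'
python3 go.py .478 -.003 .1165 179
```

```text
time_s: 7.05
tcp_pos: [0.5264, -0.301, 0.0165]
ee_rot: [[-0.418, -0.909, 0.0], [-0.909, 0.418, -0.0], [-0.0, -0.0, -1.0]]
wrist_force: [0.3, -0.2, -0.5]
gripper_width: 0.324
gripper_force: 30.0
time_s: 7.65
tcp_pos: [0.5272, -0.3012, 0.1186]
ee_rot: [[-0.418, -0.909, 0.004], [-0.909, 0.418, -0.001], [-0.001, -0.004, -1.0]]
wrist_force: [0.3, -0.3, -0.7]
gripper_width: 0.318
gripper_force: 30.0
t 7.65 pos [ 0.5272 -0.3012  0.1186] yaw 155.3 shift [-2.504  1.693  0.016] turn -0.207 F [ 0.3 -0.3 -0.7] w 0.3178578166328726 29.988444806076586 j [-14.  25. -10.  -0. -54. -10.]
```

```bash
python3 -m pendant '[[[-0.2,0.14,0,0],[-0.5,0.34,0,0],[-0.83,0.56,0,0],[-0.83,0.56,0,0]]]' >/dev/null
python3 -m pendant '[[[-0.3,0.2,0,0],[-0.6,0.4,0,0],[-0.83,0.56,0,0],[-0.83,0.56,0,0]]]' >/dev/null
python3 -m pendant '[[[-0.3,0.2,0,-0.04],[-0.6,0.4,0,-0.1],[-0.83,0.56,0,-0.15],[-0.83,0.56,0,-0.207],[-0.83,0.56,0,-0.207],[-0.83,0.56,0,-0.207]]]' >/dev/null
python3 go.py .482 -.003 .0595 179;python3 - <<'E'
from h import *
a=shot('top','t1.png')[150:240,240:360]; cv2.imwrite('pics/c3.png',cv2.resize(a,None,fx=6.6,fy=6.6,interpolation=cv2.INTER_CUBIC))
E
```

```text
t 9.05 pos [ 0.4774 -0.0052  0.1158] yaw 178.84 shift [-0.023 -0.046  0.563] turn -0.001 F [-0.   0.  -1.1] w 0.32002656682989955 29.988318958785385 j [ 19.  14. -28.  -0. -47. -20.]
```

View pics/c3.png

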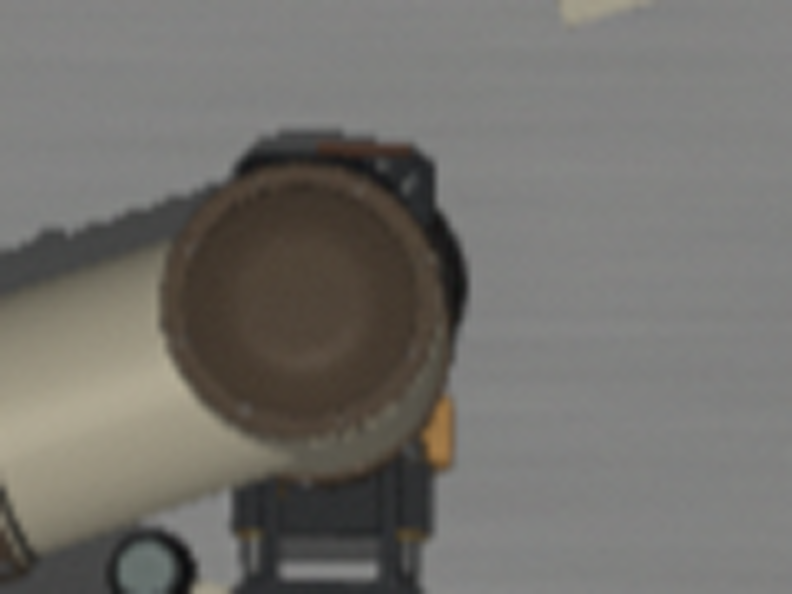

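The gripper and scraper (grip showing at (440,435) in the crop) are on the near side of the pad. The plate itself is hidden behind the wrist. I'll lower outside the near end of the plate and then sweep.

```bash
python3 -m pendant '[[[-0.02,-0.04,0.15,0],[-0.02,-0.04,0.3,0],[-0.02,-0.04,0.45,0],[-0.02,-0.04,0.56,0],[-0.02,-0.04,0.56,0],[-0.02,-0.04,0.56,0]]]'
python3 go.py .66 -.006 .0595 179
python3 - <<'E'
from h import *
a=shot('scene','s3.png')[170:270,260:400]; cv2.imwrite('pics/c4.png',cv2.resize(a,None,fx=5.5,fy=5.5,interpolation=cv2.INTER_CUBIC))
E
```

```text
time_s: 9.7
tcp_pos: [0.482, -0.003, 0.0606]
ee_rot: [[-0.018, -1.0, -0.0], [-1.0, 0.018, -0.0], [0.0, 0.0, -1.0]]
wrist_force: [-0.1, 0.0, -0.2]
gripper_width: 0.316
gripper_force: 30.0
t 9.7 pos [ 0.482  -0.003   0.0606] yaw 178.98 shift [-0.002 -1.78   0.011] turn -0.0 F [-0.1  0.  -0.2] w 0.31564064278142734 29.98856243211776 j [ 19.  19. -31.   0. -39. -20.]
```

View pics/c4.png

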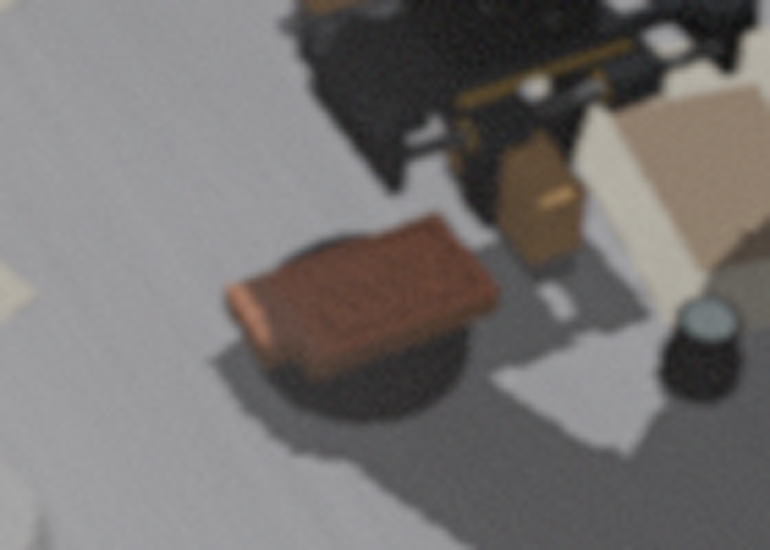

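The scraper at (540,200) stands just off the plate's near end at (470,260), square to it. I'll sweep at about 0.1 m/s.

```bash
python3 -m pendant '[[[0,-0.05,0.015,0],[0,-0.15,0.015,0],[0,-0.25,0.015,0],[0,-0.35,0.015,0],[0,-0.45,0.015,0],[0,-0.55,0.015,0],[0,-0.65,0.015,0],[0,-0.75,0.015,0]]]'
python3 go.py .66 -.006 .0595 179
python3 -m pendant '[[[0,-0.1,0,0],[0,-0.2,0,0],[0,-0.3,0,0],[0,-0.4,0,0],[0,-0.5,0,0],[0,-0.6,0,0],[0,-0.7,0,0],[0,-0.8,0,0]]]'
python3 -m pendant '[[[0,-0.1,0,0],[0,-0.2,0,0],[0,-0.25,0,0],[0,-0.25,0,0],[0,-0.25,0,0]]]' | head -2
python3 -m pendant '[[[0,0,-0.2,0],[0,0,-0.5,0],[0,0,-0.8,0],[0,0,-0.8,0]]]' >/dev/null
python3 go.py .5265 -.3005 .14 155.3
```

```text
time_s: 10.55
tcp_pos: [0.5575, -0.004, 0.0589]
ee_rot: [[-0.017, -1.0, -0.0], [-1.0, 0.017, -0.0], [0.0, 0.0, -1.0]]
wrist_force: [-0.1, 0.1, -1.5]
gripper_width: 0.318
gripper_force: 30.0
t 10.55 pos [ 0.5575 -0.004   0.0589] yaw 179.02 shift [ 0.003 -1.025 -0.006] turn 0.0 F [-0.1  0.1 -1.5] w 0.31833986178761325 29.989172760397196 j [ 16.  25. -21.  -0. -44. -17.]
time_s: 11.35
tcp_pos: [0.6376, -0.0053, 0.059]
ee_rot: [[-0.017, -1.0, 0.0], [-1.0, 0.017, 0.0], [-0.0, -0.0, -1.0]]
wrist_force: [-0.9, -1.5, -0.8]
gripper_width: 0.319
gripper_force: 30.0
time_s: 11.85
tcp_pos: [0.6614, -0.0057, 0.0588]
t 12.25 pos [ 0.6644 -0.0055  0.1448] yaw 179.09 shift [2.972 1.332 0.032] turn 0.208 F [ 0.7  1.3 -0.1] w 0.3160803613122162 29.988720731344074 j [ 13.  29.  -0.   0. -60. -14.]
```

```bash
python3 -m pendant '[[[0.3,0.13,0,0],[0.6,0.27,0,0],[0.99,0.44,0,0],[0.99,0.44,0,0]]]' >/dev/null
python3 -m pendant '[[[0.3,0.13,0,0],[0.6,0.27,0,0],[0.99,0.44,0,0],[0.99,0.44,0,0]]]' >/dev/null
python3 -m pendant '[[[0.3,0.13,0,0.05],[0.6,0.27,0,0.1],[0.99,0.44,0,0.16],[0.99,0.44,0,0.208],[0.99,0.44,0,0.208],[0.99,0.44,0,0.208]]]' >/dev/null
python3 go.py .5265 -.3005 .018 155.3;python3 - <<'E'
from h import *
a=shot('top','t2.png')[140:230,250:345]; b=shot('scene','s4.png')[185:265,275:360]
o=np.zeros((430,800,3),np.uint8)
o[:379,:400]=cv2.resize(a,(400,379),interpolation=cv2.INTER_CUBIC); o[:376,400:]=cv2.resize(b,(400,376),interpolation=cv2.INTER_CUBIC)
cv2.imwrite('pics/c5.png',cv2.convertScaleAbs(o,alpha=1.4))
E
```

```text
t 13.65 pos [ 0.5249 -0.2997  0.1388] yaw 155.34 shift [ 1.000e-03 -1.800e-02  1.208e+00] turn 0.0 F [ 0.1  0.1 -0.8] w 0.3184945632077306 29.988668700680137 j [-14.  24.  -9.  -0. -57. -10.]
```

View pics/c5.png

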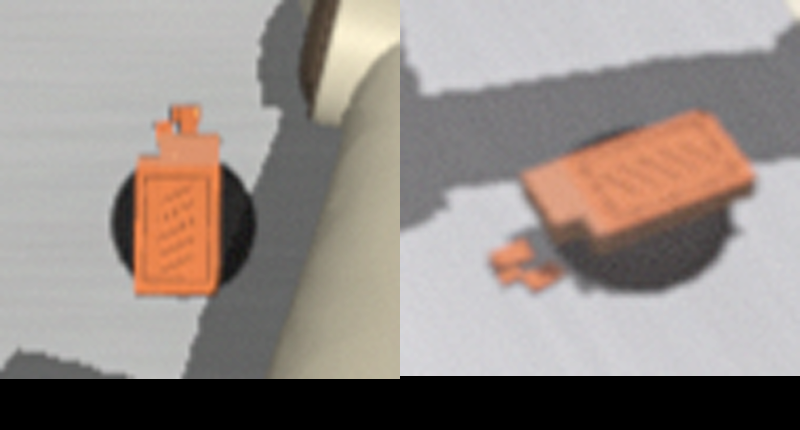

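All three trimmings now lie on the bench past the notched end, at (520,255), (510,272) and (545,277) in the right half of the crop. The plate is clean and still on the pad. Next I set the scraper down at its original spot.

```bash
python3 -m pendant '[[[0,-0.02,0.3,0],[0,-0.02,0.6,0],[0,-0.02,0.9,0],[0,-0.02,1,0],[0,-0.02,1,0]]]' >/dev/null
python3 -m pendant '[[[0,0,0.08,0],[0,0,0.15,0],[0,0,0.2,0],[0,0,0.21,0],[0,0,0.21,0]]]' 
python3 -m pendant '[[[0,0,0,0],[0,0,0,0],[0,0,0,0],[0,0,0,0],[0,0,0,0],[0,0,0,0],[0,0,0,0],[0,0,0,0]]]' 0 
python3 -m pendant '[[[0,0,-0.1,0],[0,0,-0.3,0],[0,0,-0.7,0],[0,0,-1,0],[0,0,-1,0]]]' >/dev/null
python3 go.py .5575 -.004 .12 -91;python3 - <<'E'
from h import *
for p in((143,161),(220,161),(220,295),(136,295),(160,161),(220,138),(160,138)): print(p,px2w('top',250+p[0]*95/400,140+p[1]*90/379,.041).round(4))
E
```

```text
time_s: 14.75
tcp_pos: [0.5265, -0.3013, 0.0182]
ee_rot: [[-0.42, -0.908, 0.0], [-0.908, 0.42, -0.0], [0.0, -0.0, -1.0]]
wrist_force: [0.2, -1.0, -0.8]
gripper_width: 0.322
gripper_force: 30.0
time_s: 15.55
tcp_pos: [0.5265, -0.3012, 0.018]
ee_rot: [[-0.42, -0.908, 0.0], [-0.908, 0.42, 0.0], [-0.0, -0.0, -1.0]]
wrist_force: [0.0, 0.4, -0.3]
gripper_width: 0.951
gripper_force: 0.0
t 16.05 pos [ 0.5298 -0.3026  0.1243] yaw 155.26 shift [-2.828  0.998  0.033] turn -0.993 F [ 0.4 -0.7 -0.1] w 0.9986024839691506 0.0 j [-15.  25. -10.   0. -54. -10.]
(143, 161) [0.5955 0.0206 0.041 ]
(220, 161) [ 0.5952 -0.0317  0.041 ]
(220, 295) [ 0.5035 -0.0313  0.041 ]
(136, 295) [0.5038 0.0252 0.041 ]
(160, 161) [0.5955 0.0091 0.041 ]
(220, 138) [ 0.6112 -0.0317  0.041 ]
(160, 138) [0.6114 0.0091 0.041 ]
```

```bash
python3 -m pendant '[[[-0.3,0.1,0,0],[-0.6,0.2,0,0],[-0.94,0.33,0,0],[-0.94,0.33,0,0]]]' >/dev/null
python3 -m pendant '[[[-0.3,0.1,0,0],[-0.6,0.2,0,0],[-0.94,0.33,0,0],[-0.94,0.33,0,0]]]' >/dev/null
python3 -m pendant '[[[-0.3,0.1,0,0.07],[-0.6,0.2,0,0.14],[-0.94,0.33,0,0.21],[-0.94,0.33,0,0.28],[-0.94,0.33,0,0.35],[-0.94,0.33,0,0.42],[-0.94,0.33,0,0.49],[-0.94,0.33,0,0.56]]]' >/dev/null
python3 -m pendant '[[[0,0,0,0.02],[0,0,0,0.02],[0,0,0,0.02]]]' >/dev/null
python3 go.py .558 -.003 .028 89.3
```

```text
t 17.95 pos [ 0.555  -0.0045  0.118 ] yaw 88.74 shift [-0.03   0.015  0.9  ] turn -0.005 F [ 0.4  0.8 -0.3] w 0.9978550187230325 0.0 j [  16.   21.  -18.    0.  -51. -108.]
```

```bash
python3 -m pendant '[[[-0.03,0.015,0.2,-0.005],[-0.03,0.015,0.5,-0.005],[-0.03,0.015,0.7,-0.005],[-0.03,0.015,0.85,-0.005],[-0.03,0.015,0.89,-0.005],[-0.03,0.015,0.89,-0.005]]]' >/dev/null
python3 go.py .558 -.003 .028 89.3
python3 -m pendant '[[[0,0,0,0],[0,0,0,0],[0,0,0,0],[0,0,0,0],[0,0,0,0],[0,0,0,0],[0,0,0,0],[0,0,0,0]]]' 1 >/dev/null
python3 go.py .558 -.003 .028 89.3
python3 -m pendant '[[[0,0,0,0],[0,0,0,0],[0,0,0,0]]]' 1 >/dev/null
python3 go.py .558 -.003 .028 89.3
python3 -m pendant '[[[0,0,-0.05,0],[0,0,-0.15,0],[0,0,-0.3,0],[0,0,-0.6,0],[0,0,-1,0],[0,0,-1,0],[0,0,-1,0]]]' >/dev/null
python3 go.py .614 .357 .2 -87
```

```text
t 18.55 pos [ 0.5578 -0.0026  0.0286] yaw 89.32 shift [-0.002 -0.004  0.006] turn 0.0 F [0.5 0.3 0.5] w 0.9968081327702092 0.0 j [  16.   28.  -22.    0.  -40. -107.]
t 19.35 pos [ 0.5582 -0.0023  0.0295] yaw 89.31 shift [ 0.002 -0.007  0.015] turn 0.0 F [-0.5 -0.   3.8] w 0.6391955992366564 29.999940097332 j [  16.   28.  -22.    0.  -40. -107.]
t 19.65 pos [ 0.5581 -0.0023  0.0294] yaw 89.31 shift [ 0.001 -0.007  0.014] turn 0.0 F [-0.5 -0.2  4.6] w 0.6439386495314344 30.0002458691597 j [  16.   28.  -22.    0.  -40. -107.]
t 20.35 pos [ 0.5582 -0.002   0.1302] yaw 89.28 shift [-0.514  3.598 -0.693] turn 1.538 F [ 0.7  0.2 -1.4] w 0.6406548228882798 29.998813569545746 j [  16.   20.  -17.   -0.  -53. -107.]
```

```bash
python3 -m pendant '[[[-0.3,0.1,-0.3,0],[-0.6,0.3,-0.6,0],[-0.9,0.4,-0.9,0],[-1,0.6,-0.9,0],[-1,0.6,-0.9,0]]]' >/dev/null
python3 -m pendant '[[[0,0.25,0,-0.06],[0,0.5,0,-0.13],[0,0.75,0,-0.2],[0,1,0,-0.27],[0,1,0,-0.34],[0,1,0,-0.41],[0,1,0,-0.48],[0,1,0,-0.48]]]' >/dev/null
python3 go.py .68 .357 .22 -87
python3 -m pendant '[[[0,0,0,-0.06],[0,0,0,-0.13],[0,0,0,-0.2],[0,0,0,-0.27],[0,0,0,-0.34],[0,0,0,-0.41],[0,0,0,-0.48],[0,0,0,-0.5]]]' >/dev/null
python3 -m pendant '[[[0,0,0,-0.06],[0,0,0,-0.13],[0,0,0,-0.2],[0,0,0,-0.27],[0,0,0,-0.34],[0,0,0,-0.41],[0,0,0,-0.48],[0,0,0,-0.5]]]' >/dev/null
python3 go.py .68 .357 .22 -87
```

```text
t 21.65 pos [0.6586 0.1559 0.2167] yaw 144.28 shift [-1.758  1.    -0.037] turn -1.123 F [-0.7  0.2 -1.4] w 0.6406985051957605 29.997288286685944 j [ 27.  27.   8.  -0. -71. -63.]
t 23.25 pos [0.659  0.1559 0.2175] yaw -101.14 shift [-0.182 -2.014 -0.028] turn -0.123 F [ 0.3 -0.4 -1.7] w 0.6388755954434652 29.998550713062286 j [ 27.  27.   8.  -0. -71.  52.]
```

```bash
python3 -m pendant '[[[-0.05,-0.25,0,-0.05],[-0.1,-0.5,0,-0.123],[-0.15,-0.75,0,-0.123],[-0.18,-1,0,-0.123],[-0.18,-1,0,-0.123],[-0.18,-1,0,-0.123]]]' >/dev/null
python3 go.py .68 .357 .1184 -87
python3 -m pendant '[[[0.1,-0.25,0,0],[0.2,-0.5,0,0],[0.3,-0.75,0,0],[0.18,-1,0,0],[0.18,-1,0,0],[0.18,-1,0,0]]]' >/dev/null
python3 go.py .68 .357 .1184 -87
python3 - <<'E'
from h import *
a=cv2.imread('pics/t0.png')[185:255,120:205]; b=cv2.imread('pics/s0.png')[248:348,408:515]; c=shot('scene','s5.png'); shot('top','t5.png')
o=np.zeros((600,800,3),np.uint8)
R=lambda im,f: cv2.convertScaleAbs(cv2.resize(im,None,fx=f,fy=f,interpolation=cv2.INTER_CUBIC),alpha=1.5)
x=R(a,4);o[:280,:340]=x
x=R(b,4);o[:400,350:778]=x
p=w2px('scene',[.68,.357,.22]).astype(int);print(p)
x=R(c[p[1]-45:p[1]+60,p[0]-70:p[0]+70],2.4)[:300,:340]; o[290:290+x.shape[0],:x.shape[1]]=x
cv2.imwrite('pics/c6.png',o)
E
```

```text
t 23.85 pos [0.6607 0.258  0.2174] yaw -87.1 shift [ 0.246 -0.981  0.988] turn -0.001 F [-0.1  0.1 -2. ] w 0.6414034607573775 29.999004900455475 j [ 34.  31.  14.  -0. -73.  59.]
t 24.45 pos [0.674  0.3581 0.2185] yaw -87.07 shift [0.061 0.013 1.001] turn -0.001 F [-0.  -0.2 -1.4] w 0.6432782659538522 29.99890923500061 j [ 40.  36.  24.   0. -78.  53.]
[374 318]
```

View pics/c6.png

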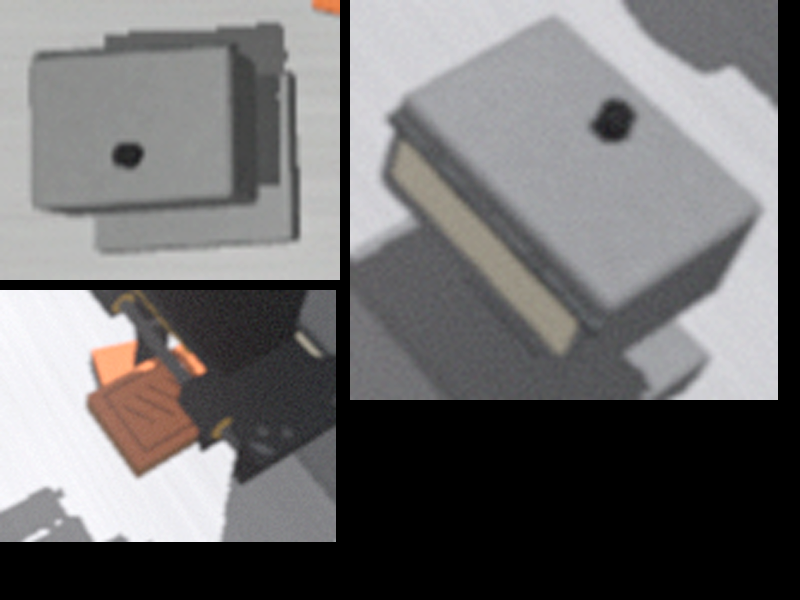

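Run:
```python
from h import *
from scipy.optimize import least_squares
S=lambda x,y:(408+(x-350)/4,248+y/4); T=lambda x,y:(120+x/4,185+y/4)
# lamp own frame: -x to window. own +x ~ world -x ; own y ~ world -y
pts=[('scene',S(553,15),(50,65,165)),('scene',S(405,95),(-50,65,165)),('scene',S(610,312),(-50,-65,165)),('scene',S(762,208),(50,-65,165)),
('top',T(35,55),(-50,-65,165)),('top',T(235,45),(-50,65,165)),('top',T(232,197),(50,65,165)),('top',T(33,207),(50,-65,165)),
('scene',S(400,142),(-50,55,145)),('scene',S(580,322),(-50,-55,145)),('scene',S(562,355),(-50,-55,115)),('scene',S(388,172),(-50,55,115))]
def res(q,sel,fl=0):
    x,y,a=q; c,s=np.cos(a),np.sin(a); o=[]
    for n,uv,P in sel:
        P=np.array(P)/1e3; w=[x+c*P[0]-s*P[1],y+s*P[0]+c*P[1],P[2]]; o+=list(w2px(n,w)-np.array(uv))
    return np.array(o)
for nm,sel in(('all',pts),('top',pts[4:8]),('scenehead',pts[:4]),('win',pts[8:])):
    f=least_squares(res,[.47,.35,np.pi+.06],args=(sel,),loss='soft_l1')
    x,y,a=f.x; u=np.array([np.cos(a),np.sin(a)]); spot=f.x[:2]-u*.095; pc=f.x[:2]-u*.139
    print(nm,f.x[:2].round(4),np.degrees(a).round(2),'spot',spot.round(4),'platecentre',pc.round(4),'res',np.round(f.fun if 0 else res(f.x,sel),1))
```

```text
all [0.4751 0.352 ] 183.14 spot [0.57   0.3572] platecentre [0.6139 0.3596] res [-0.1 -1.8 -2.2 -0.3 -0.4  0.3  2.1 -0.6 -1.8 -0.5 -1.3 -1.   0.3 -0.4
 -1.1  0.2  0.8 -1.7 -0.4 -0.6 -0.2  0.2  0.9  0.3]
top [0.4739 0.3493] 182.14 spot [0.5689 0.3528] platecentre [0.6128 0.3545] res [-0.4 -0.5  0.1 -0.2  1.   0.5 -0.4  0.2]
scenehead [0.4753 0.3528] 183.0 spot [0.5701 0.3578] platecentre [0.6141 0.3601] res [ 0.2 -1.5 -2.   0.  -0.2  0.7  2.4 -0.1]
win [0.4763 0.3513] 184.58 spot [0.571  0.3589] platecentre [0.6149 0.3624] res [-0.1 -0.9 -0.1 -0.4  0.1  0.4  0.1  1. ]
```

The bottom-left panel shows the plate held by its long sides, engraved face up, level with the fingers. The fits put the lamp at about (0.475, 0.351) with yaw 183°, so the plate centre goes to about (0.614, 0.358).

```bash
python3 -m pendant '[[[0.06,0.01,0.2,0],[0.06,0.01,0.4,0],[0.06,0.01,0.7,0],[0.06,0.01,0.9,0],[0.06,0.01,1,0],[0.06,0.01,1,0],[0.06,0.01,1,0]]]' >/dev/null
python3 go.py .614 .3583 .1184 -87
python3 -m pendant '[[[-0.1,-0.03,0,0],[-0.2,-0.03,0,0],[-0.3,-0.03,0,0],[-0.4,-0.03,0,0],[-0.5,-0.03,0,0],[-0.6,-0.03,0,0],[-0.64,-0.03,0,0],[-0.64,-0.03,0,0]]]' >/dev/null
python3 -m pendant '[[[0,0,0,0],[0,0,0,0],[0,0,0,0],[0,0,0,0]]]' >/dev/null
python3 go.py .614 .3583 .1184 -87
python3 - <<'E'
from h import *
c=shot('scene','s6.png'); t=shot('top','t6.png')
f=lambda im:cv2.convertScaleAbs(cv2.resize(im,None,fx=4,fy=4,interpolation=cv2.INTER_CUBIC),alpha=1.5)
o=np.zeros((600,800,3),np.uint8); x=f(c[250:395,345:470]); o[:580,:500]=x
x=f(t[150:255,125:200]); o[:420,500:800]=x
# overlay expected plate face corners + window mid
u=np.array([np.cos(np.radians(183)),np.sin(np.radians(183))]); v=np.array([-u[1],u[0]]); C=np.array([.614,.3583])
for a,b in((55,12),(55,-28),(-55,-28),(-55,28),(39,28)):
    P=C+u*a/1e3+v*b/1e3; q=(w2px('scene',[*P,.130])-[345,250])*4; cv2.circle(o,tuple(int(k) for k in q),3,(0,255,0),1); print(a,b,q.round(0))
cv2.imwrite('pics/c7.png',o)
E
```

```text
t 25.25 pos [0.6813 0.3579 0.1205] yaw -87.04 shift [-0.672 -0.039  0.019] turn -0.0 F [ 0.7 -0.1 -0.9] w 0.634290484392753 29.999107718467712 j [ 40.  40.  17.   0. -67.  53.]
t 26.45 pos [0.6165 0.3577 0.1188] yaw -87.03 shift [-0.025 -0.007  0.004] turn -0.0 F [-0.8  0.3 -1.7] w 0.6382427092050443 29.999140799045563 j [ 43.  35.   7.   0. -62.  50.]
55 12 [305. 246.]
55 -28 [367. 316.]
-55 -28 [167. 443.]
-55 28 [ 85. 335.]
39 28 [254. 236.]
```

View pics/c7.png

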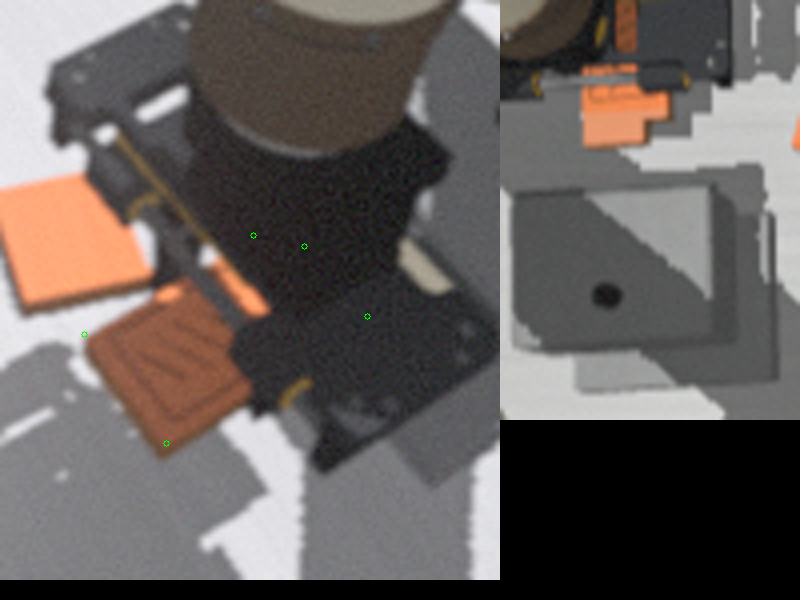

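Run:
```python
from h import *
T=lambda x,y,z:px2w('top',125+(x-500)/4,150+y/4,z).round(4)
for p in((583,147),(645,145),(646,120),(670,118),(582,112)): print('plate',p,T(*p,.130))
for p in((515,190),(713,184),(713,335),(515,347)): print('lamp',p,T(*p,.165))
print('centre via gripper now', sense()['tcp_pos'])
c=px2w
for z in(.13,.122,.114): print(z,[c('scene',345+x/4,250+y/4,z).round(4).tolist() for x,y in((85,347),(160,457))])
im=cv2.imread('pics/s6.png')
for x in(150,200): # luminance column profile at near edge, crop col x
    u=345+x//4; print(x,[(int((v-250)*4),im[v,u].tolist()) for v in range(347,370)])
```

```text
plate (583, 147) [0.5574 0.3842 0.13  ]
plate (645, 145) [0.5586 0.3431 0.13  ]
plate (646, 120) [0.5755 0.343  0.13  ]
plate (670, 118) [0.5768 0.3271 0.13  ]
plate (582, 112) [0.5812 0.3859 0.13  ]
lamp (515, 190) [0.5234 0.4151 0.165 ]
lamp (713, 184) [0.5265 0.2876 0.165 ]
lamp (713, 335) [0.4289 0.2844 0.165 ]
lamp (515, 347) [0.422  0.4102 0.165 ]
centre via gripper now [0.61642641 0.35775412 0.11890414]
0.13 [[0.6734, 0.3379, 0.13], [0.6731, 0.3926, 0.13]]
0.122 [[0.6703, 0.3346, 0.122], [0.67, 0.3899, 0.122]]
0.114 [[0.6673, 0.3312, 0.114], [0.6669, 0.3872, 0.114]]
150 [(388, [42, 53, 84]), (392, [46, 58, 90]), (396, [50, 62, 95]), (400, [47, 62, 94]), (404, [47, 62, 97]), (408, [48, 61, 96]), (412, [48, 64, 97]), (416, [49, 62, 97]), (420, [47, 59, 94]), (424, [45, 60, 89]), (428, [43, 58, 82]), (432, [43, 55, 78]), (436, [40, 54, 75]), (440, [45, 54, 72]), (444, [61, 66, 78]), (448, [73, 73, 80]), (452, [78, 77, 81]), (456, [81, 79, 82]), (460, [85, 83, 84]), (464, [85, 85, 84]), (468, [85, 84, 83]), (472, [89, 84, 86]), (476, [86, 84, 85])]
200 [(388, [43, 59, 93]), (392, [45, 61, 94]), (396, [44, 57, 88]), (400, [42, 53, 82]), (404, [43, 53, 86]), (408, [40, 54, 89]), (412, [45, 60, 94]), (416, [40, 57, 92]), (420, [42, 57, 90]), (424, [43, 55, 81]), (428, [40, 53, 73]), (432, [54, 60, 74]), (436, [70, 73, 78]), (440, [86, 84, 83]), (444, [85, 81, 83]), (448, [83, 80, 80]), (452, [81, 82, 81]), (456, [86, 84, 83]), (460, [85, 84, 84]), (464, [85, 83, 84]), (468, [85, 83, 84]), (472, [85, 84, 82]), (476, [86, 84, 84])]
```

Both cameras put the notched end 32 to 33 mm from the window, and the TCP figure gives about 36 mm. Height, yaw and lateral position agree within measurement error. Before handing in, I'll check that the scraper and bystanders are where they were.

Run:
```python
from h import *
for n,a,b,(x0,y0,x1,y1) in(('scraper scene','s0','s6',(275,138,295,175)),('scraper top','t0','t6',(378,187,416,213))):
    A,B=[cv2.inRange(cv2.imread(f'pics/{k}.png')[y0:y1,x0:x1].astype(int)[:,:,2]-cv2.imread(f'pics/{k}.png')[y0:y1,x0:x1].astype(int)[:,:,0],40,255) for k in(a,b)]
    m=[cv2.moments(k,True) for k in(A,B)]; print(n,[(round(k['m00']),round(k['m10']/k['m00'],1),round(k['m01']/k['m00'],1)) for k in m])
t=cv2.imread('pics/t0.png').astype(int); u=cv2.imread('pics/t6.png').astype(int)
print('loupe',abs(t-u)[228:246,253:272].mean(),'spare',abs(t-u)[165:192,198:228].mean(),'tin',abs(t-u)[105:133,262:291].mean())
s=sense(); print(s['tcp_pos'],s['gripper_force'],s['wrist_force'],np.abs(s['joint_velocities']).max())
print(r.finish_job())
```

```text
scraper scene [(156, 10.0, 12.4), (150, 10.8, 12.6)]
scraper top [(300, 19.7, 13.7), (309, 19.5, 14.4)]
loupe 7.076023391812866 spare 7.389711934156378 tin 8.804597701149426
[0.61642641 0.35775412 0.11890414] 29.99903529882431 [-0.3908486   0.17329583 -1.28916625] 0.2152874147115436
the job is handed in; nothing more can be done
None
```

The job is handed in: the three trimmings are off the plate, the scraper is back at its original spot, and the arm is holding the plate level, face up, with its notched end about 35 mm (32–36 mm measured) from the lamp window.

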